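# Trial-fit a wheel hub on its stub axle

### The arm

A 6-joint arm with a two-finger parallel gripper is mounted at the origin on a cart in front of the work surface, level with it; the furniture and walls round the work are solid. World frame = base frame: x ahead of the robot, y to its left, z up, the work surface at z = 0. Lengths are in mm, angles in rad, forces in N, time in s.
With the tool pointing down it reaches from about 350 to 1000 mm from the base axis. Payload 7.1 kg.
Tool frame: the origin (TCP) lies on the front face of the gripper's body, between the roots of the fingers; the fingertips stand tcp_to_tips ahead of it and the grasp point (between the pads) lies 54 mm ahead of it (tcp_to_tips is the distance from the TCP to the fingertips, in mm); x points along the fingers, z is the direction in which the jaws open and shut, and the axes are right-handed (so a half turn about x gives the same grasp; the last joint's range is limited). The gripper opens to 85 mm and grips with 20 to 120 N. Pads are 22 mm wide; open, the fingers measure 114 mm over their backs; the gripper's body (76 mm by 85 mm) begins 54 mm behind the grasp point. The pads swing forward as they close: fully open they stand 13 mm farther back than shut.
Start: joints at [-1.26, 0.423, 1.63, -0, 1.089, -0.019], TCP at [202.426, -591.295, 303.919] pointing down, gripper open.
Joint ranges: [-3, 3], [-0.9, 2.11], [0.09, 2.58], [-1.31, 4.45], [0.11, 2.69], [-2.54, 2.54]. Speed limits (rad/s): [2.39, 2.39, 3.01, 3.14, 3.14, 3.14].

### API

Orientations are given as a unit quaternion [w, x, y, z].
In Python, from cell import * gives the robot as it stands. Calls block until the motion is done:
- goto(position, orientation): joint-space move of the TCP to a pose.
- move_l(position, speed=150, rot=None): straight line of the TCP; rot=None keeps the orientation; speed is the mean speed in mm/s.
- goto_joints(angles): joint-space move.
- gripper_to(opening): opening from 0.0 (shut) to 1.0 (fully open); the grip force is fixed at half the most; returns when the fingers have stopped.
- hold(seconds).
- inverse_kinematics(position, orientation): joint angles nearest the present ones, or None.
- read_state(): the state.
- snapshot(name): name is "scene" or "top" or "wrist"; returns a dict with "frame" (400x640x3 uint8, blue, green, red), "depth" (400x640 float32, mm along the optical axis (not along the pixel's ray), 0 where there is no reading), "intrinsics" (3x3 intrinsics, pixels), "origin" and "attitude" of the camera in the world; the wrist camera has in their place "tool_from_camera" (4x4, takes a point from camera to tool coordinates, whose origin is the TCP and whose axes are the tool frame's). Camera axes: x right, y down, z forward; pixel columns grow to the right and rows downward; lengths in mm; the calibration is good to about 2 mm. A picture is of the moment at which its call begins: read the wrist's pose just before it.
A pose or a line that the arm cannot do raises MotionError and nothing moves.
- close_job(): hands the job in, once; it reports no verdict.
Trained networks look in the newest picture that a camera, given by its name, has taken for a name from the list of things; names that differ only in an ending like _2 or _b are one class to them, and where a whole thing is asked for, a point or a joint stands for the part that bears it (a point fixed in the world has none). Each returns a list of dicts, best first, with "conf" (0 to 1); they miss things now and then, are a little off and sometimes report something else, mostly with a low value. They report only what shows in the picture. A call takes as long as a camera call. They do not tell look-alikes from the thing itself.
- spot_in(camera, query): "at" ([column, row] in pixels, amid what is visible of it).
- tip_of(camera, query): "at" ([column, row] in pixels: a listed point, or the origin of a listed thing).
The state is a dict: "t": time; "joints": joint angles; "qd": joint speeds; "effort": joint torques, N m; "ee_pos": TCP position; "orientation": TCP orientation; "wrist_force": force on the tool from outside, world axes, zero at the start; "ft_torque": the same for the moment, N m; "gripper_width": opening from 0.0 (shut) to 1.0 (fully open).
Only numpy, scipy, OpenCV 4.12 (cv2) and the standard library are available. Lean on these libraries where they do the work, as an engineer would, in place of code of your own. Each camera call takes 0.05 s, during which the arm holds its last target.

### The job

Build up the trailer wheel hub on the stub axle that is bolted upright to the bench: the larger bearing goes down the axle onto its shoulder, the flanged hub over that, the smaller bearing into the open nose of the hub, and the domed dust cap over the nose to keep the grinding dust out until the nut and grease go in. Seat every part fully home and level before the next, lowering it down rather than letting it drop, and do not knock over the oil can.

Things in the scene. Friction and masses are not known exactly. Their poses are not given: they have to be found in the camera images.
- stub_axle: Upright steel axle on a grey plate 84 x 84 x 10 mm with four bolt heads (17 mm high), bolted down. Boss 38 mm diameter, its flat top (the shoulder) 24 mm above the bench; journal 25 mm diameter to 50 mm; cone to 58 mm; journal 17 mm diameter to 104 mm; tapered tip, 9 mm across at the top, to 108 mm. Origin: axle's centre line at bench height; z up the axle.
- large_bearing: Larger of two plain steel bearings with dark seals, lying flat: outer diameter 47 mm, bore 28 mm, 16 mm high. Grip round the outside. Origin: centre of underside, z up. Home: on the axle's shoulder round the large journal (1.5 mm play all round), origin 24 mm above the bench.
- wheel_hub: Grey cast hub, 54 mm high, 0.75 kg. Flange 100 mm diameter, 10 mm thick, below; barrel 60 mm diameter to 46 mm (grip it here); flat shoulder; nose 48 mm diameter to 54 mm. Inside: counterbore 50 mm diameter, 10 mm deep from below; bore 29 mm; recess 40 mm diameter, 8 mm deep in the nose. Origin: centre of underside, z up. Home: counterbore floor on the large bearing, origin 30 mm above the bench.
- small_bearing: Smaller of two plain steel bearings with dark seals, lying flat: outer diameter 37 mm, bore 20 mm, 18 mm high. Grip round the outside. Origin: centre of underside, z up. Home: round the small journal on the floor of the nose's recess (1.5 mm play all round), origin 76 mm above the bench, its upper 10 mm standing out of the nose.
- dust_cap: Round domed cap of bare metal standing on its open rim: outer diameter 57 mm, inner 52 mm, 41 mm high, straight sides to 32 mm, 34 mm deep inside. Origin: centre of the rim's plane, z up. Home: over axle tip, small bearing and hub nose (2 mm play all round), rim resting on the hub's flat shoulder, origin 76 mm above the bench.
- oil_can: Small green oil can with a bent spout, loose, standing near the parts as a bystander; body 64 mm diameter, 88 mm high, spout tip to 167 mm. Not to be knocked over. Origin: under the body; z up.
Things that resemble listed ones, but are neither listed nor needed, are in the scene too. What is shaped like the dust_cap but blue or pink is not meant.

How it is judged:
By the outcome, as a careful person would: the job done as asked, in the order asked, and still so for the second after the job is handed in, with the robot touching nothing.
It also fails if it takes over 109 s, if anything falls off the work surface, if the arm or the gripper's body presses on something with over 40 N, if the wrist force passes 120 N, or if a joint passes its speed limit or range.

## Working session

There is one attempt and no reset: what is moved stays moved. The work goes in short steps, each a Python script; the robot and the scene stay as the last script left them, time stands still between calls to the robot, and variables do not carry over. Pictures are saved under pics/ and viewed, and the job is handed in when it is done.

```bash
mkdir -p pics; ls
cat > h.py <<'E'
from cell import *
import numpy as np, cv2
from scipy.spatial.transform import Rotation as R
def cam_world(s,st=None):
    if 'tool_from_camera' in s:
        T=np.array(s['tool_from_camera']); q=st['orientation']; M=np.eye(4)
        M[:3,:3]=R.from_quat([q[1],q[2],q[3],q[0]]).as_matrix(); M[:3,3]=st['ee_pos']
        return M@T
    M=np.eye(4); a=np.array(s['attitude'])
    if a.size==4: M[:3,:3]=R.from_quat([a[1],a[2],a[3],a[0]]).as_matrix()
    else: M[:3,:3]=a
    M[:3,3]=s['origin']; return M
def cloud(s,st=None):
    K=np.array(s['intrinsics']); d=s['depth']; v,u=np.mgrid[:d.shape[0],:d.shape[1]]
    P=np.stack([(u-K[0,2])/K[0,0]*d,(v-K[1,2])/K[1,1]*d,d],-1)
    M=cam_world(s,st); W=P@M[:3,:3].T+M[:3,3]; W[d<=0]=np.nan
    return W
E
python3 - <<'E'
from h import *
print(read_state())
for n in ["scene","top","wrist"]:
    st=read_state(); s=snapshot(n); cv2.imwrite(f'pics/{n}0.png',s['frame'])
    np.save(f'{n}_W.npy',cloud(s,st))
    print(n,{k:(v if k not in('frame','depth') else 0) for k,v in s.items()})
    for q in ["stub_axle","large_bearing","wheel_hub","small_bearing","dust_cap","oil_can"]:
        W=cloud(s,st)
        for d in spot_in(n,q)[:4]:
            c,r=map(int,d['at']); print(n,q,d['at'],round(d['conf'],2),W[r,c].round(0))
print(read_state()['t'])
E
```

```text
pics
{'t': 0.0, 'joints': array([-1.26000232e+00,  4.23869610e-01,  1.63070672e+00, -2.84466718e-05,
        1.08863205e+00, -1.89951276e-02]), 'qd': array([-1.13561416e-03,  8.29929852e-05, -1.04490533e-03,  1.19778204e-03,
        9.22856529e-04, -1.18163451e-04]), 'effort': array([-3.30845232e-04, -5.57380056e+01, -2.81741667e+01, -1.91709391e-04,
        7.27379025e-03,  2.49014914e-05]), 'ee_pos': array([ 202.28600421, -590.88215287,  303.12108306]), 'orientation': array([ 0.57483085,  0.4114735 ,  0.57575821, -0.41080597]), 'wrist_force': array([ 0.86059977, -0.13753596, -0.70562672]), 'ft_torque': array([0.02131299, 0.02569951, 0.00664989]), 'gripper_width': 1.0026772155089514}
scene {'frame': 0, 'depth': 0, 'intrinsics': array([[405.79127673,   0.        , 324.38188796],
       [  0.        , 405.79127673, 195.81187012],
       [  0.        ,   0.        ,   1.        ]]), 'origin': array([ 109.79251925, -873.47270369,  528.10959262]), 'attitude': array([-0.43287316,  0.85269195, -0.25908046,  0.13570035])}
scene stub_axle [283.7, 181.9] 0.84 [ 429. -254.   62.]
scene large_b
[... 1006 characters left out ...]
.3] 0.63 [ 470. -539.   43.]
top dust_cap [290.1, 275.6] 0.59 [ 325. -255.   42.]
top oil_can [361.9, 145.3] 0.85 [ 627. -415.   77.]
wrist {'frame': 0, 'depth': 0, 'intrinsics': array([[332.68886243,   0.        , 320.90003004],
       [  0.        , 332.68886243, 201.21268376],
       [  0.        ,   0.        ,   1.        ]]), 'tool_from_camera': array([[-3.29014689e-05, -3.25132841e-01,  9.45668353e-01,
        -7.08110050e+01],
       [-5.59271385e-04, -9.45668200e-01, -3.25132808e-01,
         8.39130905e+01],
       [ 9.99999843e-01, -5.39582597e-04, -1.50723621e-04,
        -1.80795865e-01],
       [ 0.00000000e+00,  0.00000000e+00,  0.00000000e+00,
         1.00000000e+00]])}
1.05
```

View pics/top0.png

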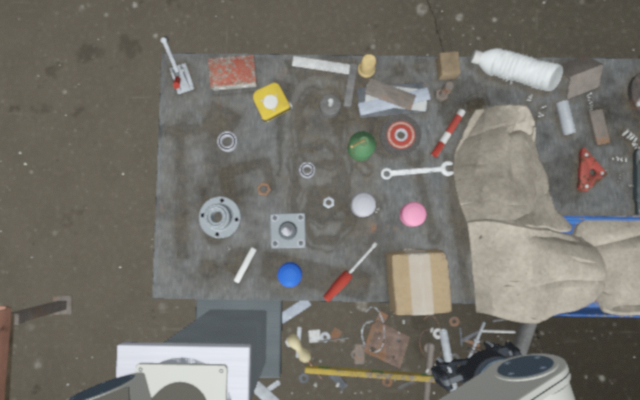

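View pics/scene0.png

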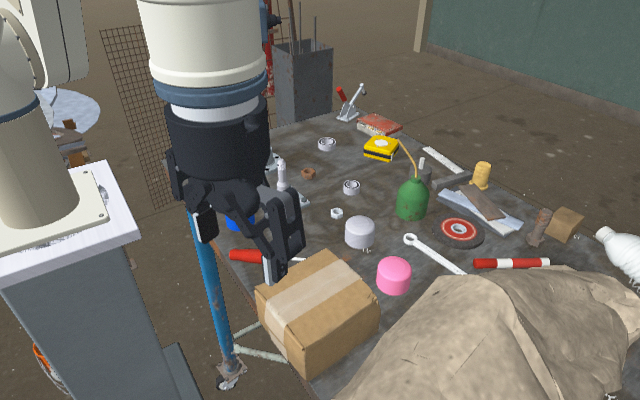

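Run:
```python
import cell; print([k for k in dir(cell) if not k.startswith('__')]); print(getattr(cell,'tcp_to_tips',None))
from h import *
W=np.load('top_W.npy')
st=read_state(); print(st['t'])
def fit(x,y,r,z0,z1):
    d=np.hypot(W[...,0]-x,W[...,1]-y); m=(d<r)&(W[...,2]>z0)&(W[...,2]<z1)
    p=W[m]; 
    (c,rr)=cv2.minEnclosingCircle(p[:,:2].astype(np.float32)); print((x,y),m.sum(),np.round(c,1),round(rr,1),'med z',np.median(p[:,2]).round(1),'mean',p.mean(0).round(1))
fit(640,-95,45,8,30); fit(593,-285,45,8,30); fit(455,-84,60,30,70); fit(455,-84,70,5,14);fit(433,-250,30,90,120); fit(433,-250,60,7,13);fit(489,-427,45,15,60)
fit(627,-415,60,40,90)
# IK tests
def q_tool(xdir,zdir):
    x=np.array(xdir,float);x/=np.linalg.norm(x); z=np.array(zdir,float); z-=z@x*x; z/=np.linalg.norm(z)
    q=R.from_matrix(np.stack([x,np.cross(z,x),z],1)).as_quat(); return [q[3],*q[:3]]
a=np.deg2rad(50)
for name,c in [('brg',(645,-90,16)),('axle',(433,-250,40)),('axle hi',(433,-250,160))]:
  for th in range(0,360,30):
    t=np.deg2rad(th); h=np.array([np.cos(t),np.sin(t),0])
    x=h*np.cos(a)+np.array([0,0,-np.sin(a)])
    for s in (1,-1):
      z=s*np.cross([0,0,1],h)
      pos=np.array(c)-54*x
      q=inverse_kinematics(list(pos),q_tool(x,z))
      if q is not None:
        y=np.cross(z,x); print(name,th,s,'yz',y[2].round(2),np.round(q,2))
```

```text
['MotionError', 'close_job', 'goto', 'goto_joints', 'gripper_to', 'hold', 'inverse_kinematics', 'move_l', 'read_state', 'snapshot', 'spot_in', 'tcp_to_tips', 'tip_of']
72.6
1.05
(640, -95) 219 [645.6 -94.7] 24.2 med z 16.9 mean [644.7 -94.6  16.5]
(593, -285) 145 [ 577.4 -291.1] 18.8 med z 18.9 mean [ 576.9 -290.8   18.7]
(455, -84) 436 [459.  -80.4] 30.2 med z 48.5 mean [459.  -82.2  48.5]
(455, -84) 653 [454.7 -82.8] 68.7 med z 11.4 mean [458.1 -83.8  11. ]
(433, -250) 49 [ 430.  -246.5] 8.4 med z 107.2 mean [ 429.8 -246.8  107.3]
(433, -250) 631 [ 429.3 -246.6] 57.3 med z 11.2 mean [ 429.5 -247.1   11. ]
(489, -427) 467 [ 494.3 -426.6] 28.7 med z 40.0 mean [ 493.4 -425.3   39.5]
(627, -415) 539 [ 633.8 -420.1] 31.9 med z 66.0 mean [ 629.7 -418.7   66.4]
brg 0 1 yz -0.64 [-0.22  0.77  2.05  2.77  0.39  1.75]
brg 0 -1 yz 0.64 [-0.22  0.77  2.05  2.77  0.39 -1.39]
brg 30 1 yz -0.64 [-0.38  0.79  1.95  1.7   0.53  2.22]
brg 30 -1 yz 0.64 [-0.38  0.79  1.95  1.7   0.53 -0.92]
brg 60 1 yz -0.64 [-0.44  0.84  1.75  1.07  0.82  2.36]
brg 60 -1 yz 0.64 [-0.44  0.84  1.75  1.07  0.82 -0.78]
[... 2808 characters left out ...]
0.69  1.58 -0.01  1.57  1.56]
axle hi 150 -1 yz 0.64 [-0.54  0.69  1.58 -0.01  1.57 -1.58]
axle hi 180 1 yz -0.64 [-0.4   0.67  1.62 -0.26  1.51  1.27]
axle hi 180 -1 yz 0.64 [-0.4   0.67  1.62 -0.26  1.51 -1.87]
axle hi 210 1 yz -0.64 [-0.28  0.61  1.74 -0.5   1.34  1.02]
axle hi 210 -1 yz 0.64 [-0.28  0.61  1.74 -0.5   1.34 -2.12]
axle hi 240 1 yz -0.64 [-0.2   0.53  1.93 -0.76  1.09  0.82]
axle hi 240 -1 yz 0.64 [-0.2   0.53  1.93 -0.76  1.09 -2.32]
axle hi 270 1 yz -0.64 [-0.18  0.43  2.13 -1.1   0.79  0.7 ]
axle hi 270 -1 yz 0.64 [-0.18  0.43  2.13 -1.1   0.79 -2.44]
axle hi 330 1 yz -0.64 [-0.56  0.32  2.37  3.04  0.25  1.64]
axle hi 330 -1 yz 0.64 [-0.56  0.32  2.37  3.04  0.25 -1.51]
```

View pics/wrist0.png

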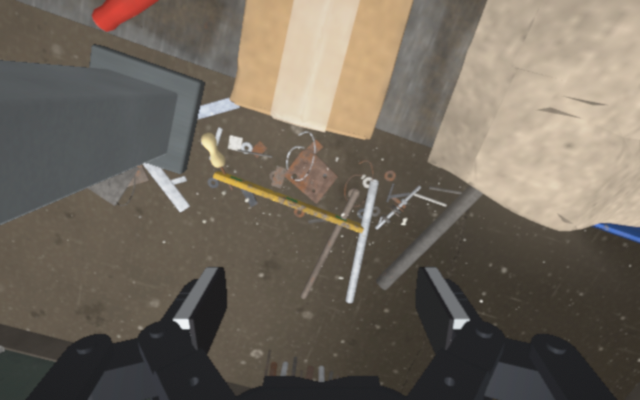

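```bash
cat >> h.py <<'E'
def q_tool(xdir,zdir):
    x=np.array(xdir,float);x/=np.linalg.norm(x); z=np.array(zdir,float); z-=z@x*x; z/=np.linalg.norm(z)
    q=R.from_matrix(np.stack([x,np.cross(z,x),z],1)).as_quat(); return [q[3],*q[:3]]
ZJ=np.array([np.cos(np.pi/6),.5,0]); HJ=np.array([-.5,np.cos(np.pi/6),0])
QV=q_tool([0,0,-1],ZJ)
def look(x,y,ztop,name,q=QV,go=True):
    if go: goto([x,y,ztop+173],q); hold(0.15)
    st=read_state(); s=snapshot('wrist'); W=cloud(s,st); cv2.imwrite(f'pics/{name}.png',s['frame'])
    np.save(f'{name}_W.npy',W); np.save(f'{name}_K.npy',s['intrinsics']); np.save(f'{name}_M.npy',cam_world(s,st))
    print('t',round(st['t'],2),'pos',st['ee_pos'].round(1)); return s,st,W
def ray_plane(K,M,px,z):
    px=np.asarray(px,float); d=np.stack([(px[:,0]-K[0,2])/K[0,0],(px[:,1]-K[1,2])/K[1,1],np.ones(len(px))],1)@M[:3,:3].T
    return M[:3,3]+d*((z-M[2,3])/d[:,2])[:,None]
def circ(P):
    from scipy.optimize import least_squares
    f=lambda p:np.hypot(P[:,0]-p[0],P[:,1]-p[1])-p[2]
    r=least_squares(f,[*P[:,:2].mean(0),20],loss='soft_l1',f_scale=.5); return r.x, np.std(f(r.x))
def ring(W,K,M,x,y,rad,z0,z1,zt):
    d=np.hypot(W[...,0]-x,W[...,1]-y); m=((d<rad)&(W[...,2]>z0)&(W[...,2]<z1)).astype(np.uint8)
    cs,_=cv2.findContours(m,cv2.RETR_EXTERNAL,cv2.CHAIN_APPROX_NONE); c=max(cs,key=len)[:,0,:]
    P=ray_plane(K,M,c,zt); p,s=circ(P); zz=W[...,2][m>0]
    print('circle',p.round(2),'res',s.round(2),'z med',np.median(zz).round(1),'n',m.sum()); return p
E
python3 - <<'E'
from h import *
s,st,W=look(430,-247,108,'ax1')
K=s['intrinsics'];M=cam_world(s,st)
ring(W,K,M,430,-247,20,105,112,108); ring(W,K,M,430,-247,70,7,14,10)
s,st,W=look(645,-95,16,'lb1')
K=s['intrinsics'];M=cam_world(s,st)
ring(W,K,M,645,-95,40,12,25,16)
E
```

```text
t 2.73 pos [ 429.9 -247.8  281. ]
circle [ 429.2  -246.52    6.58] res 0.51 z med 108.0 n 235
circle [ 429.49 -246.82   46.06] res 5.06 z med 10.9 n 4107
t 4.01 pos [644.5 -96.3 190. ]
circle [645.2  -94.62  23.34] res 0.31 z med 16.4 n 1872
```

View pics/ax1.png

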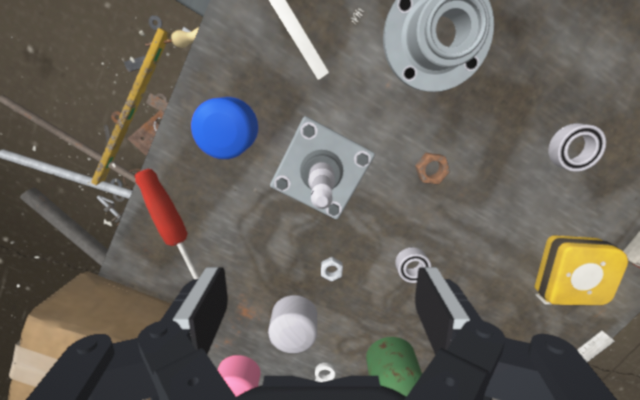

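View pics/lb1.png

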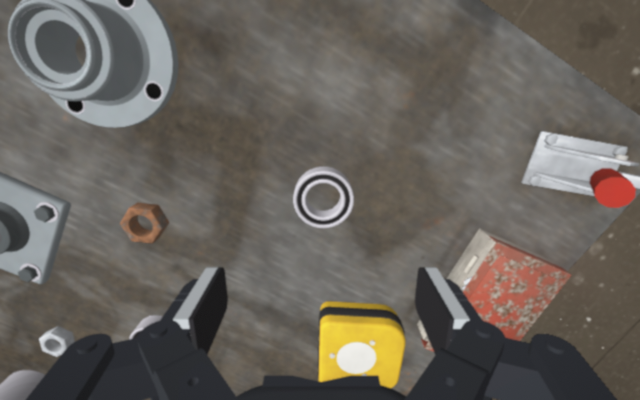

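```bash
cat >> h.py <<'E'
E50=np.deg2rad(50); th=np.deg2rad(75); HT=np.array([np.cos(th),np.sin(th),0])
QT=q_tool(HT*np.cos(E50)-np.array([0,0,np.sin(E50)]),-np.cross([0,0,1],HT))
def tp(c,z): p=np.array([c[0],c[1],0.])-38*HT; p[2]=z; return list(p)
def rep(tag=''):
    s=read_state(); print(tag,'t',round(s['t'],2),'pos',s['ee_pos'].round(2),'F',s['wrist_force'].round(1),'T',s['ft_torque'].round(2),'w',round(s['gripper_width'],3)); return s
E
python3 - <<'E'
from h import *
LB=(645.2,-94.6)
print(inverse_kinematics(tp(LB,65),QT),inverse_kinematics(tp((429.2,-246.5),90),QT))
goto(tp(LB,130),QT); rep('above')
move_l(tp(LB,65.5),100); hold(.1); rep('down')
st=read_state(); s=snapshot('wrist'); cv2.imwrite('pics/lb2.png',s['frame'])
gripper_to(0.4); rep('closed')
st=read_state(); s=snapshot('wrist'); cv2.imwrite('pics/lb3.png',s['frame'])
E
```

```text
[-0.44694218  0.86960654  1.63413511  0.8534093   0.99445323 -0.79811578] [-0.86031498  0.7598196   1.8412926   0.64579189  1.0809318  -1.06813141]
above t 4.86 pos [ 635.29 -131.7   130.36] F [-0.1  0.9 -0.3] T [-0.22  0.05 -0.  ] w 0.997
down t 5.75 pos [ 635.75 -131.54   66.09] F [ 1.  -0.4  0.3] T [-0.28  0.1  -0.04] w 1.0
closed t 6.28 pos [ 635.61 -131.53   66.3 ] F [-2.5 -1.3  4.9] T [0.05 0.18 0.2 ] w 0.509
```

View pics/lb3.png

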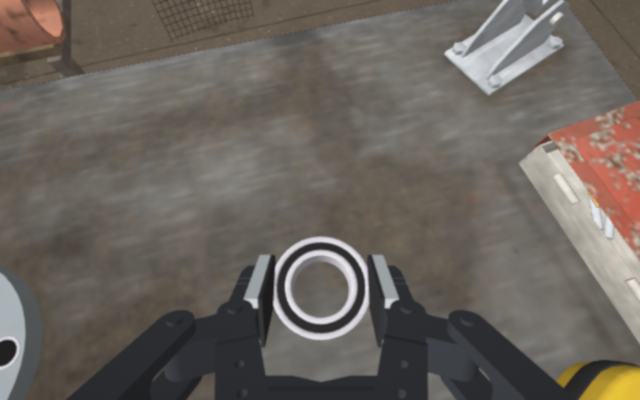

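View pics/lb2.png

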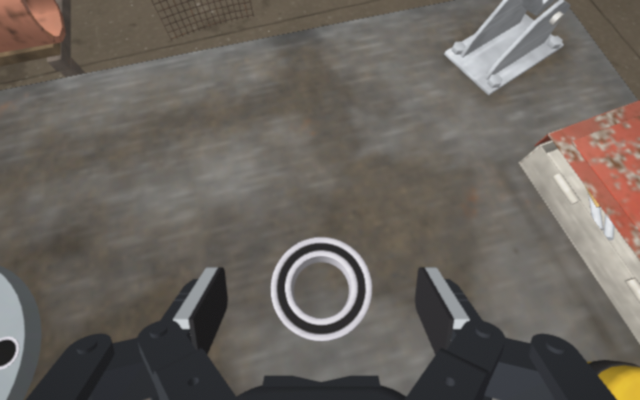

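Run:
```python
from h import *
AX=(429.2,-246.5)
LB=(645.2,-94.6)
gripper_to(0.2); rep('grip')
move_l(tp(LB,195),200); rep('up')
goto(tp(AX,195),QT); hold(.15); rep('over')
st=read_state(); s=snapshot('wrist'); cv2.imwrite('pics/lb4.png',s['frame']); W=cloud(s,st); np.save('lb4_W.npy',W)
```

```text
grip t 6.54 pos [ 635.6  -131.53   66.28] F [-2.  -1.9  6.2] T [0.01 0.2  0.17] w 0.509
up t 7.34 pos [ 634.72 -131.06  193.9 ] F [ 0.3  0.1 -1.6] T [-0.42  0.12  0.03] w 0.511
over t 8.53 pos [ 420.36 -282.57  194.88] F [-0.2  0.3 -1.1] T [-0.36  0.1  -0.01] w 0.509
```

View pics/lb4.png

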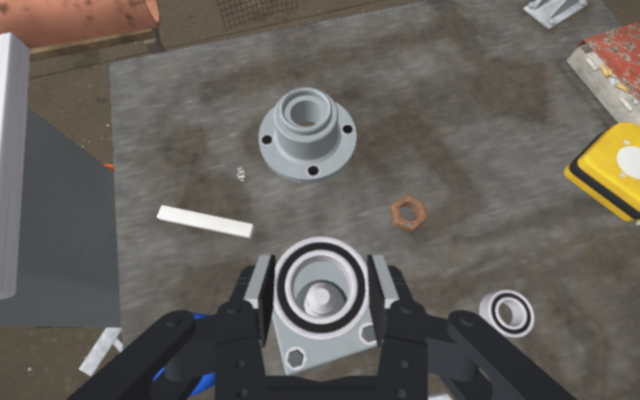

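```bash
cat >> h.py <<'E'
def mean_pos(n=8):
    P=[]
    for _ in range(n): P.append(read_state()['ee_pos']); hold(.02)
    return np.mean(P,0),np.std(P,0)
E
python3 - <<'E'
from h import *
print(mean_pos())
T=np.array([419.6,-283.43])
c=np.array([419.37,-283.2])+T-mean_pos(4)[0][:2]
def down(z,sp):
    global c
    move_l([c[0],c[1],z],sp); hold(.1); p,_=mean_pos(3); e=T-p[:2]; rep('z%g'%z); print('err',e.round(2),'cmd',c.round(2)); return e
e=down(165,80); c=c+e*.8
e=down(140,60); c=c+e*.6
e=down(118,60)
s=snapshot('wrist'); cv2.imwrite('pics/lb5.png',s['frame'])
E
```

```text
(array([ 420.11766533, -282.62859724,  194.94652617]), array([0.10546827, 0.04954528, 0.02163698]))
z165 t 9.45 pos [ 419.22 -284.    165.21] F [-0.   0.2 -1.6] T [-0.37  0.11  0.03] w 0.508
err [0.38 0.56] cmd [ 419.13 -283.85]
z140 t 10.17 pos [ 419.55 -283.53  140.18] F [ 0.5 -0.6 -1.3] T [-0.42  0.14  0.03] w 0.51
err [0.07 0.07] cmd [ 419.43 -283.41]
z118 t 10.83 pos [ 419.57 -283.46  118.13] F [-0.2 -0.6 -0.9] T [-0.38  0.07  0.06] w 0.51
err [ 0.07 -0.01] cmd [ 419.47 -283.37]
```

View pics/lb5.png

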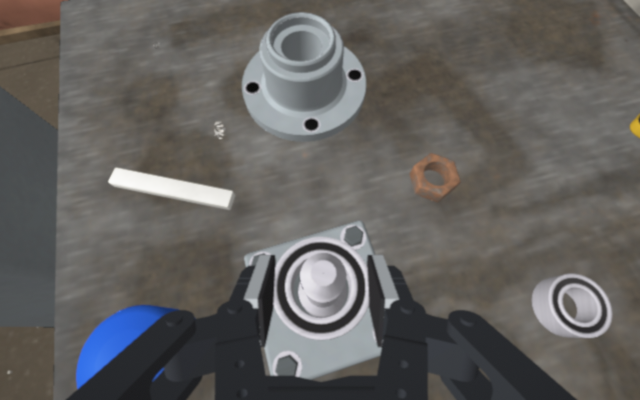

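Run:
```python
from h import *
c=[419.52,-283.38]
for z,sp in [(108,50),(100,30),(94,30),(92,20),(91,15),(90.2,10),(89.7,10)]:
    move_l([*c,z],sp); hold(.1); s=rep('z%g'%z)
    if np.linalg.norm(s['wrist_force'])>9: print('contact'); break
s=snapshot('wrist'); cv2.imwrite('pics/lb6.png',s['frame'])
```

```text
z108 t 11.33 pos [ 419.48 -283.34  107.91] F [ 0.3 -0.2 -1.9] T [-0.42  0.15  0.  ] w 0.511
z100 t 11.85 pos [ 419.53 -283.37  100.  ] F [-0.1  0.  -2.5] T [-0.38  0.1   0.  ] w 0.509
z94 t 12.3 pos [ 419.51 -283.36   93.98] F [ 0.2  0.2 -1.9] T [-0.45  0.11  0.01] w 0.509
z92 t 12.65 pos [ 419.55 -283.41   92.02] F [-0.6 -1.  -0.3] T [-0.39  0.09 -0.01] w 0.506
z91 t 13.0 pos [ 419.51 -283.36   91.  ] F [ 0.2  0.5 -1.7] T [-0.45  0.11 -0.  ] w 0.506
z90.2 t 13.35 pos [ 419.6  -283.45   90.35] F [-0.3 -0.2  0.7] T [-0.31  0.01 -0.02] w 0.505
z89.7 t 13.7 pos [ 419.57 -283.45   90.26] F [-1.2 -0.4  5.4] T [0.19 0.11 0.15] w 0.509
```

View pics/lb6.png

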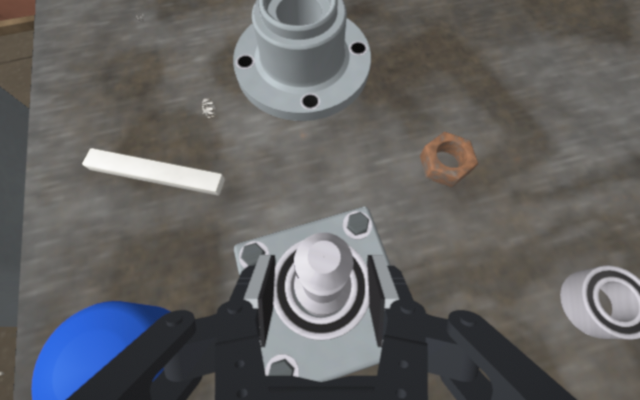

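Run:
```python
from h import *
gripper_to(0.9); rep('open')
move_l([419.52,-283.38,190],200)
s,st,W=look(459,-82,54,'hub1')
K=s['intrinsics'];M=cam_world(s,st)
ring(W,K,M,459,-82,40,51,58,54); ring(W,K,M,459,-82,70,7,13,10);ring(W,K,M,459,-82,45,42,58,46)
ring(W,K,M,429.2,-246.5,20,105,112,108); d=np.hypot(W[...,0]-429.2,W[...,1]+246.5); m=(d>13)&(d<22)&(W[...,2]>20)&(W[...,2]<60)
print('bearing z',np.nanpercentile(W[...,2][m],[5,50,95]))
P=W[m]; A=np.c_[P[:,:2]-[429.2,-246.5],np.ones(len(P))]; print(np.linalg.lstsq(A,P[:,2],rcond=None)[0],len(P))
```

```text
open t 14.18 pos [ 419.51 -283.29   89.6 ] F [ 0.3 -0.1  0.3] T [-0.27  0.08  0.01] w 0.899
t 15.82 pos [458.8 -83.6 226.1]
circle [459.03 -80.83  23.79] res 0.28 z med 54.1 n 994
circle [459.22 -81.19  49.68] res 0.28 z med 11.0 n 4596
circle [458.93 -80.66  29.63] res 0.25 z med 47.2 n 3349Traceback (most recent call last):
  File "<stdin>", line 7, in <module>
  File "h.py", line 37, in ring
    cs,_=cv2.findContours(m,cv2.RETR_EXTERNAL,cv2.CHAIN_APPROX_NONE); c=max(cs,key=len)[:,0,:]
                                                                        ~~~^^^^^^^^^^^^
ValueError: max() iterable argument is empty
```

View pics/hub1.png

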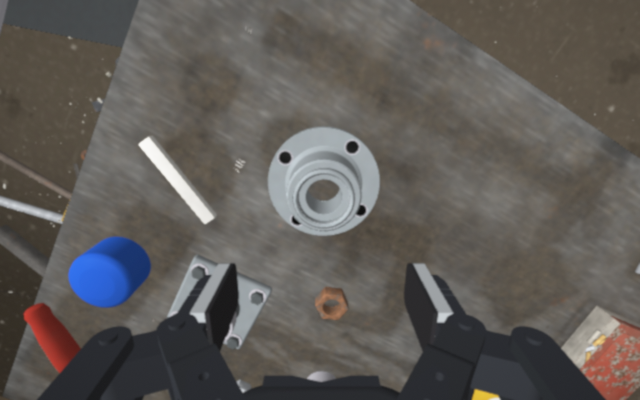

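Run:
```python
from h import *
s=snapshot('top'); W=cloud(s); d=np.hypot(W[...,0]-429.5,W[...,1]+246.5); m=(d>15)&(d<22)
cv2.imwrite('pics/top1.png',cv2.resize(s['frame'][160:300,200:400],None,fx=4,fy=4,interpolation=cv2.INTER_CUBIC))
P=W[m];P=P[~np.isnan(P[:,0])]; print('bearing z',np.percentile(P[:,2],[5,25,50,75,95]),len(P))
A=np.c_[P[:,:2]-[429.5,-246.5],np.ones(len(P))]; print(np.linalg.lstsq(A,P[:,2],rcond=None)[0])
H=(459.0,-80.9)
goto([*H,150],QV); move_l([*H,90],100); hold(.1); p,_=mean_pos(4); print(p.round(2))
gripper_to(0.3); q,_=mean_pos(4); print(q.round(2)); rep('grip')
move_l([*H,222],150); hold(.1); rep('lift')
```

```text
bearing z [38.18669302 40.10475882 41.41187726 42.52022146 44.49991285] 148
[-1.07407628e-02  1.42043337e-02  4.12421584e+01]
[459.49 -80.99  90.73]
[459.36 -80.9   90.95]
grip t 17.63 pos [459.35 -80.9   90.96] F [-2.1  1.5 12.2] T [0.14 0.35 0.08] w 0.677
lift t 18.77 pos [458.29 -80.76 220.92] F [-1.4 -0.4 -8. ] T [-0.01  0.   -0.03] w 0.673
```

View pics/top1.png

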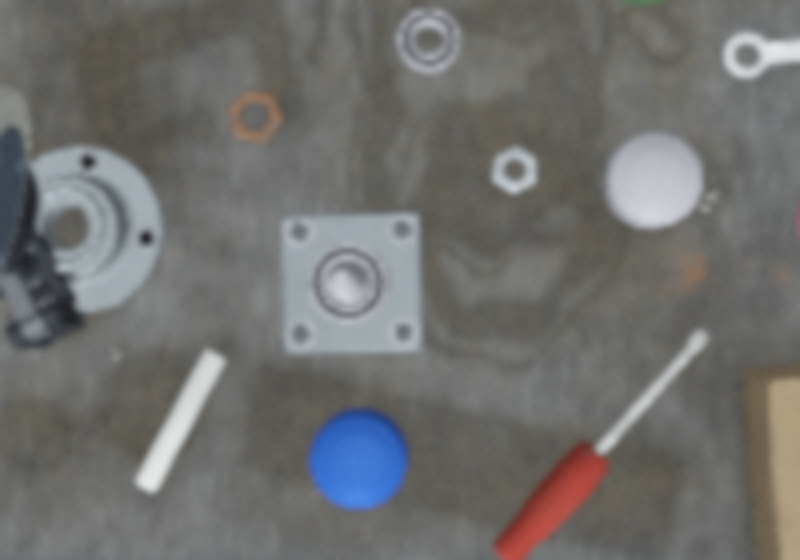

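```bash
cat >> h.py <<'E'
def servo_down(T,c,steps,flim,base):
    """lower in steps, correcting command c so that the read xy goes to T; stop on contact"""
    c=np.array(c,float); T=np.array(T,float)
    for z,sp in steps:
        move_l([c[0],c[1],z],sp); hold(.08); p,_=mean_pos(3); e=T-p[:2]; s=rep('z%g'%z)
        print('   err',e.round(2)); df=s['wrist_force']-base
        if np.linalg.norm(df)>flim: print('contact',df.round(1)); return c,z
        c=c+e*.7
    return c,None
E
python3 - <<'E'
from h import *
T=(429.56,-246.5)
goto([*T,222],QV); hold(.3)
base=read_state()['wrist_force']
c,z=servo_down(T,T,[(205,80),(180,60),(155,60),(138,50)],8,base); print(c)
s=snapshot('wrist'); cv2.imwrite('pics/hub2.png',s['frame'])
E
```

```text
z205 t 20.27 pos [ 429.79 -246.55  205.24] F [-0.5  0.2 -7.4] T [-0.02 -0.07 -0.02] w 0.671
   err [-0.18 -0.  ]
z180 t 20.97 pos [ 429.62 -246.6   180.19] F [-0.1  0.9 -6.4] T [ 0.05 -0.01 -0.03] w 0.676
   err [-0.04  0.11]
z155 t 21.67 pos [ 429.62 -246.55  155.2 ] F [ 0.4 -0.1 -7.8] T [ 0.03 -0.01 -0.01] w 0.673
   err [-0.02  0.03]
z138 t 22.29 pos [ 429.5  -246.48  138.07] F [-0.8  0.5 -7.4] T [-0.01  0.03  0.02] w 0.674
   err [ 0.08 -0.04]
[ 429.44906834 -246.43392556]
```

View pics/hub2.png

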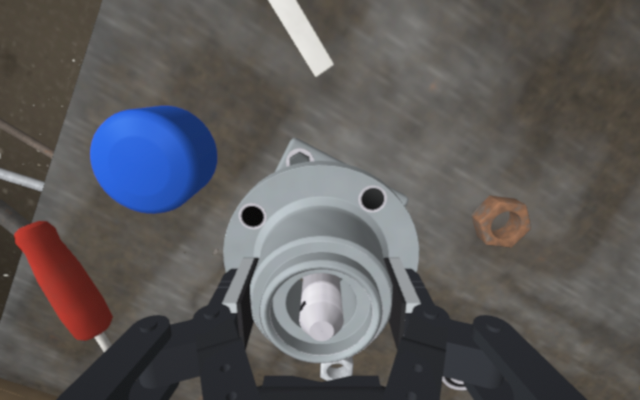

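Run:
```python
from h import *
T=(429.56,-246.5); base=np.array([-.3,.2,-7.4])
c,z=servo_down(T,(429.47,-246.45),[(133,40),(130.5,20),(128,20),(125,20),(123,20),(121.7,15),(121,10),(120.5,10),(120,10)],6,base); print(c,z)
s=snapshot('wrist'); cv2.imwrite('pics/hub3.png',s['frame'])
```

```text
z133 t 22.75 pos [ 429.47 -246.46  132.99] F [-0.3  0.1 -7.2] T [-0.02  0.01  0.03] w 0.677
   err [ 0.12 -0.06]
z130.5 t 23.16 pos [ 429.57 -246.5   130.52] F [ 0.2 -0.7 -5.7] T [-0.08 -0.04  0.01] w 0.674
   err [ 0.01 -0.01]
z128 t 23.57 pos [ 429.54 -246.5   127.98] F [-0.3  0.3 -7.5] T [ 0.03 -0.02  0.01] w 0.682
   err [-0.   -0.01]
z125 t 24.0 pos [ 429.57 -246.51  124.98] F [ 0.5 -0.3 -6.8] T [-0.01 -0.02 -0.04] w 0.676
   err [0.02 0.01]
z123 t 24.38 pos [ 429.56 -246.49  122.98] F [-0.5  0.5 -7.1] T [ 0.02  0.03 -0.02] w 0.677
   err [ 0.   -0.02]
z121.7 t 24.77 pos [ 429.56 -246.51  121.7 ] F [-0.8  0.9 -7.8] T [-0.04  0.05 -0.01] w 0.676
   err [-0.01  0.01]
z121 t 25.15 pos [ 429.66 -246.56  121.08] F [ 0.2  0.4 -5. ] T [-0.03 -0.03 -0.03] w 0.674
   err [-0.09  0.07]
z120.5 t 25.53 pos [ 429.71 -246.58  121.01] F [-2.9  0.7  6. ] T [ 0.19  0.35 -0.01] w 0.672
   err [-0.11  0.08]
contact [-2.6  0.5 13.4]
[ 429.50601963 -246.46543461] 120.5
```

View pics/hub3.png

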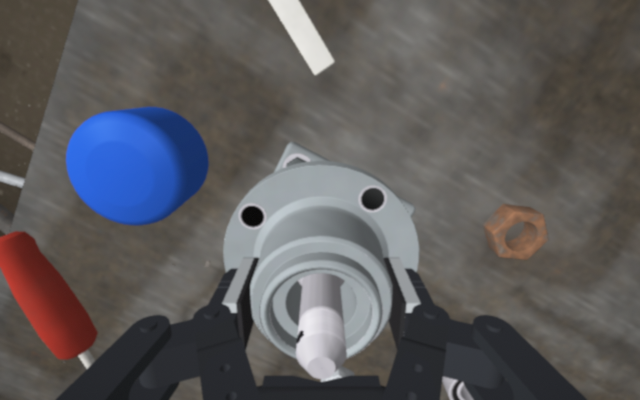

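Run:
```python
from h import *
gripper_to(1.0); rep('open')
move_l([429.5,-246.5,200],150)
s,st,W=look(429.5,-246.5,84,'hub4')
K=s['intrinsics'];M=cam_world(s,st)
ring(W,K,M,429.2,-246.5,40,81,88,84); ring(W,K,M,429.2,-246.5,45,72,82,76);ring(W,K,M,429.2,-246.5,60,36,44,40);ring(W,K,M,429.2,-246.5,20,105,112,108)
s,st,W=look(577,-291,18,'sb1')
K=s['intrinsics'];M=cam_world(s,st)
ring(W,K,M,577,-291,30,14,23,18)
```

```text
open t 25.98 pos [ 429.62 -246.54  120.47] F [-1.   0.1 -0.2] T [-0.03 -0.03 -0.01] w 0.998
t 27.15 pos [ 428.7 -246.   255.4]
circle [ 429.32 -246.5    23.81] res 0.25 z med 84.2 n 1068
circle [ 429.18 -246.29   29.66] res 0.29 z med 76.8 n 2281
circle [ 429.46 -246.8    49.71] res 0.28 z med 41.0 n 4692
circle [ 429.26 -246.32    6.63] res 0.38 z med 108.0 n 288
t 28.06 pos [ 575.9 -290.9  191.9]
circle [ 577.41 -291.26   18.39] res 0.32 z med 18.3 n 1286
```

View pics/hub4.png

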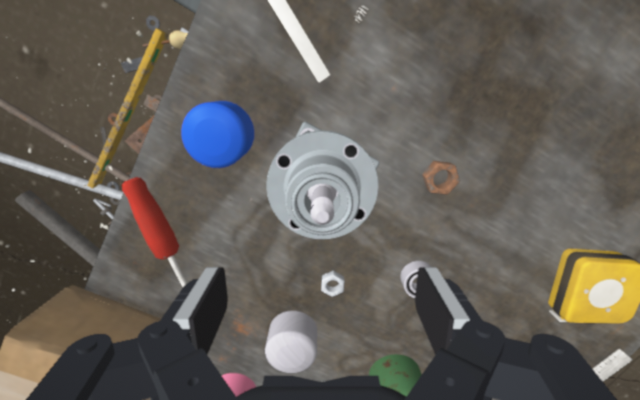

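View pics/sb1.png

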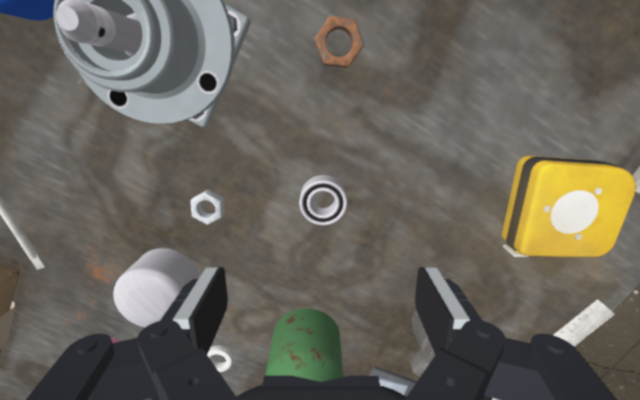

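Run:
```python
from h import *
S=(577.4,-291.3)
W=np.load('sb1_W.npy'); d=np.hypot(W[...,0]-634,W[...,1]+420); m=d<90; i=np.nanargmax(np.where(m,W[...,2],np.nan)); print('can top',W.reshape(-1,3)[i])
goto([*S,130],QV); move_l([*S,81.5],80); hold(.15); p,_=mean_pos(4); print(p.round(2))
gripper_to(0.15); q,_=mean_pos(4); print(q.round(2)); rep('grip')
s=snapshot('wrist'); cv2.imwrite('pics/sb2.png',s['frame'])
```

```text
can top [ 626.41476323 -402.36846712   70.5181009 ]
[ 577.73 -291.47   82.05]
[ 577.52 -291.35   82.13]
grip t 30.05 pos [ 577.51 -291.36   82.14] F [-1.5  0.4  6.1] T [0.2  0.24 0.05] w 0.392
```

View pics/sb2.png

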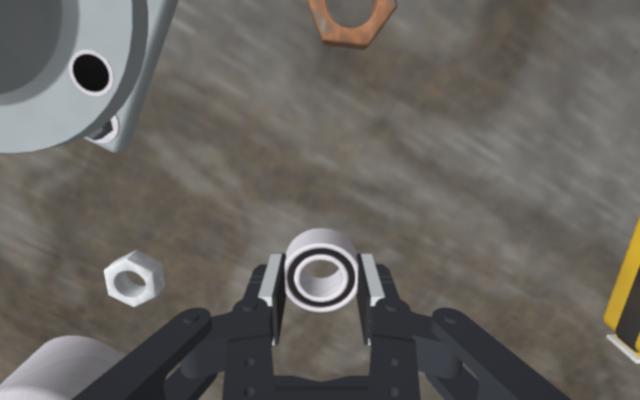

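Run:
```python
from h import *
T=(429.4,-246.5)
move_l([577.4,-291.3,212],150); goto([*T,212],QV); hold(.3); rep('over')
base=read_state()['wrist_force']
c,z=servo_down(T,T,[(198,60),(190,40),(180,40),(172,40),(167.5,20)],6,base); print(c,z)
s=snapshot('wrist'); cv2.imwrite('pics/sb3.png',s['frame'])
```

```text
over t 32.08 pos [ 430.07 -246.74  211.81] F [-0.1  0.2 -1.7] T [ 0.03 -0.03  0.01] w 0.391
z198 t 32.6 pos [ 429.45 -246.56  198.  ] F [-0.6  0.6 -1.8] T [0.04 0.03 0.06] w 0.395
   err [-0.01  0.02]
z190 t 33.08 pos [ 429.42 -246.52  190.03] F [-0.8 -0.5 -0.7] T [ 0.03  0.01 -0.01] w 0.39
   err [ 0.   -0.02]
z180 t 33.62 pos [ 429.44 -246.52  180.  ] F [ 0.1 -0.9 -1.5] T [ 0.02  0.02 -0.05] w 0.39
   err [-0.01  0.  ]
z172 t 34.1 pos [ 429.43 -246.51  172.  ] F [-0.1 -0.5 -1.2] T [-0.01 -0.   -0.01] w 0.393
   err [ 0.02 -0.01]
z167.5 t 34.61 pos [ 429.45 -246.51  167.51] F [-0.5 -0.2  0. ] T [-0.01  0.02 -0.  ] w 0.391
   err [-0.    0.01]
[ 429.40274608 -246.4987546 ] None
```

View pics/sb3.png

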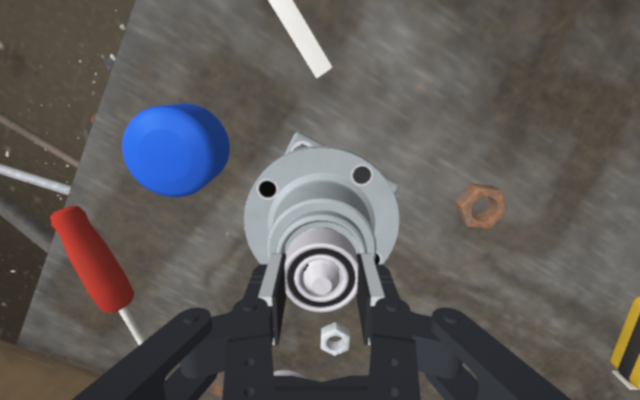

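Run:
```python
from h import *
T=(429.4,-246.5); base=np.array([-.3,-.1,-1.2])
c,z=servo_down(T,T,[(166,20),(165,15),(163,15),(161,15),(159.5,15),(158.6,10),(158,10),(157.5,10),(157,10)],6,base); print(c,z)
s=snapshot('wrist'); cv2.imwrite('pics/sb4.png',s['frame'])
```

```text
z166 t 35.04 pos [ 429.42 -246.51  166.01] F [-0.4 -0.1  0.4] T [ 0.02  0.   -0.01] w 0.39
   err [-0. -0.]
z165 t 35.42 pos [ 429.41 -246.5   164.99] F [-0.2  0.6 -1.9] T [0.02 0.01 0.04] w 0.389
   err [ 0.01 -0.01]
z163 t 35.84 pos [ 429.4  -246.5   162.98] F [ 0.3 -0.1 -0.7] T [ 0.02 -0.04 -0.  ] w 0.389
   err [ 0.01 -0.01]
z161 t 36.26 pos [ 429.42 -246.52  160.99] F [ 0.   0.4 -0.5] T [0.01 0.01 0.06] w 0.383
   err [0.01 0.01]
z159.5 t 36.64 pos [ 429.41 -246.51  159.49] F [-0.2 -0.2 -0.7] T [-0.02  0.01 -0.01] w 0.392
   err [ 0.01 -0.  ]
z158.6 t 37.02 pos [ 429.44 -246.54  158.61] F [ 0.3 -0.5 -1.7] T [-0.02  0.02 -0.06] w 0.386
   err [-0.01  0.02]
z158 t 37.41 pos [ 429.47 -246.53  158.07] F [ 0.3 -0.3  1.5] T [-0.01 -0.04  0.05] w 0.389
   err [-0.1   0.04]
z157.5 t 37.79 pos [ 429.52 -246.59  158.03] F [-1.7  1.   7.2] T [0.11 0.19 0.06] w 0.388
   err [-0.15  0.1 ]
contact [-1.4  1.1  8.4]
[ 429.34331096 -246.46960201] 157.5
```

View pics/sb4.png

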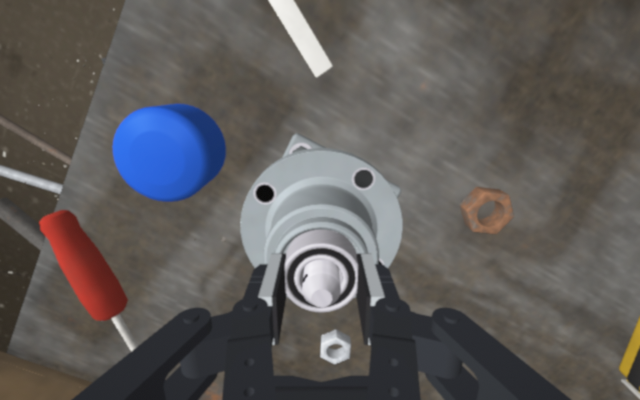

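Run:
```python
from h import *
gripper_to(1.0); rep('open')
move_l([429.4,-246.5,220],150)
s,st,W=look(429.5,-246.5,94,'sb5')
K=s['intrinsics'];M=cam_world(s,st)
ring(W,K,M,429.2,-246.5,24,91,98,94); ring(W,K,M,429.2,-246.5,45,72,82,76);ring(W,K,M,429.2,-246.5,40,81,98,84)
d=np.hypot(W[...,0]-429.3,W[...,1]+246.5); P=W[(d<17.5)&(d>11)&(W[...,2]>89)&(W[...,2]<99)]; print('brg plane',np.linalg.lstsq(np.c_[P[:,:2]-[429.3,-246.5],np.ones(len(P))],P[:,2],rcond=None)[0],len(P))
s,st,W=look(493.5,-426.3,41,'cap1')
K=s['intrinsics'];M=cam_world(s,st)
for zz in (25,29,31,33,35): ring(W,K,M,493.5,-426.3,45,zz,48,min(zz,32))
```

```text
open t 38.4 pos [ 429.32 -246.47  157.41] F [ 0.9 -0.4  0.3] T [-0.05 -0.01 -0.02] w 0.999
t 39.42 pos [ 428.7 -246.   265.4]
circle [ 429.36 -246.86   18.33] res 0.27 z med 94.4 n 1241
circle [ 429.15 -246.36   29.59] res 0.28 z med 76.8 n 1422
circle [ 429.27 -246.58   23.76] res 0.24 z med 93.4 n 2138
brg plane [6.93420301e-04 4.77091139e-03 9.43426462e+01] 902
t 40.43 pos [ 493.5 -424.9  214.7]
circle [ 495.49 -429.54   29.62] res 0.5 z med 39.6 n 3890
circle [ 495.   -428.7    28.92] res 0.35 z med 39.6 n 3824
circle [ 494.75 -428.29   28.58] res 0.3 z med 39.7 n 3794
circle [ 494.68 -428.19   28.34] res 0.26 z med 39.7 n 3755
circle [ 494.92 -428.61   27.96] res 0.3 z med 39.8 n 3649
```

View pics/sb5.png

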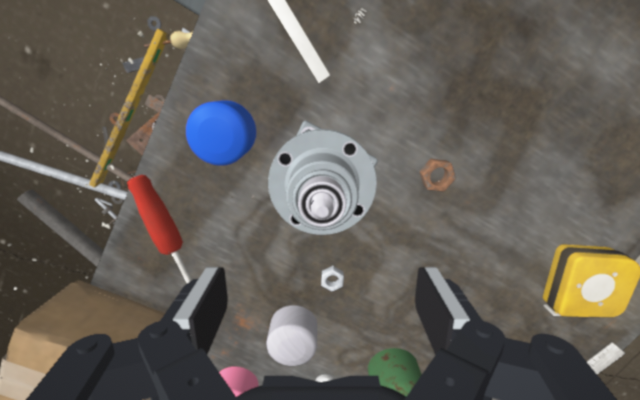

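View pics/cap1.png

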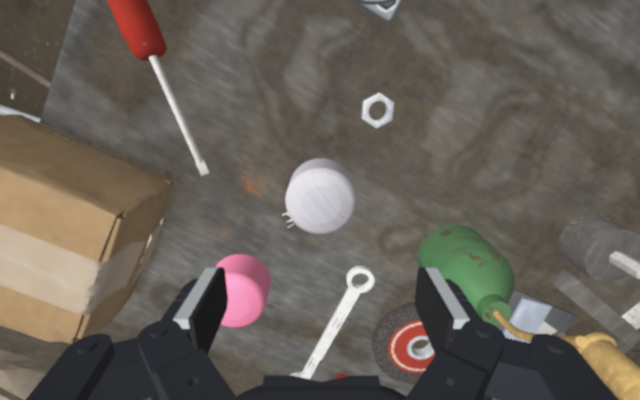

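Run:
```python
from h import *
C=(494.65,-428.15)
goto([*C,140],QV); move_l([*C,76],80); hold(.15); p,_=mean_pos(4); print(p.round(2))
gripper_to(0.3); q,_=mean_pos(4); print(q.round(2)); rep('grip')
s=snapshot('wrist'); cv2.imwrite('pics/cap2.png',s['frame'])
move_l([*C,120],100); move_l([*C,220],200)
T=np.array([429.25,-246.6])-(np.array([494.68,-428.19])-q[:2]); print('T',T)
goto([*T,220],QV); hold(.3); rep('over')
base=read_state()['wrist_force']
c,z=servo_down(T,T,[(195,80),(185,50)],6,base); print(c,z)
s=snapshot('wrist'); cv2.imwrite('pics/cap3.png',s['frame'])
```

```text
[ 494.95 -428.4    76.65]
[ 494.79 -428.3    76.67]
grip t 42.51 pos [ 494.79 -428.29   76.66] F [-1.5  0.7  5.3] T [0.16 0.2  0.01] w 0.647
T [ 429.3555356  -246.70793658]
over t 44.89 pos [ 429.71 -247.59  219.85] F [-0.2  0.4 -1.5] T [0.06 0.01 0.01] w 0.648
z195 t 45.48 pos [ 429.6  -246.86  195.34] F [-0.1  0.7 -1.2] T [ 0.05 -0.03  0.03] w 0.644
   err [-0.21  0.12]
z185 t 45.97 pos [ 429.27 -246.65  185.02] F [-0.3  0.6 -1.1] T [ 0.04 -0.01 -0.04] w 0.645
   err [ 0.16 -0.1 ]
[ 429.31913641 -246.69093846] None
```

View pics/cap2.png

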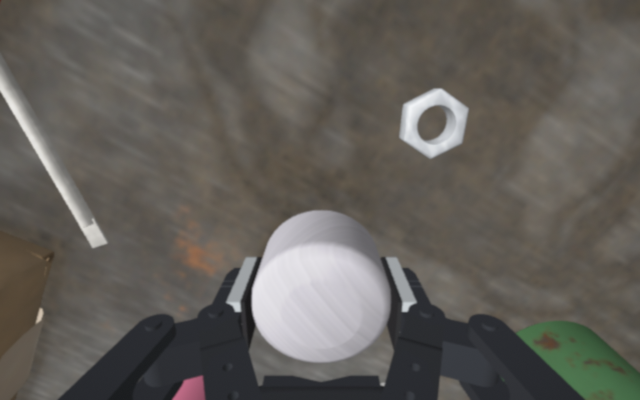

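View pics/cap3.png

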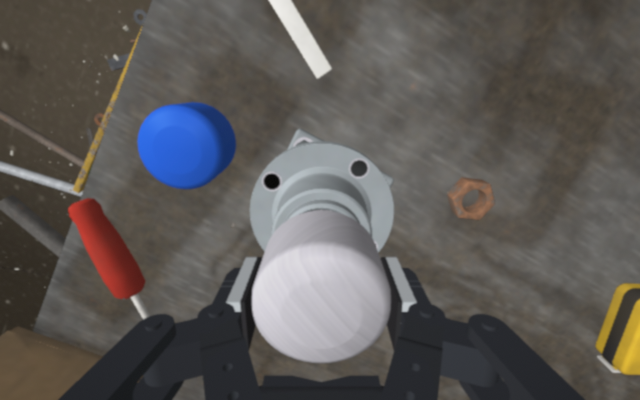

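Run:
```python
from h import *
T=(429.35,-246.7); base=np.array([-.2,.5,-1.3])
c,z=servo_down(T,(429.32,-246.68),[(172,50),(164,40),(161,20),(160,15),(158,15),(155.5,15),(154,15),(153.2,10),(152.6,10),(152.1,10),(151.6,10)],6,base); print(c,z)
s=snapshot('wrist'); cv2.imwrite('pics/cap4.png',s['frame'])
```

```text
z172 t 46.56 pos [ 429.37 -246.72  172.  ] F [ 0.6  0.4 -1.3] T [ 0.03 -0.04 -0.06] w 0.646
   err [ 0.02 -0.02]
z164 t 47.04 pos [ 429.36 -246.72  164.  ] F [-0.6 -0.5 -0.4] T [-0.01  0.02 -0.  ] w 0.646
   err [ 0.02 -0.01]
z161 t 47.48 pos [ 429.36 -246.72  161.01] F [ 1.1  0.2 -0.3] T [ 0.01 -0.03  0.03] w 0.642
   err [-0.    0.01]
z160 t 47.86 pos [ 429.36 -246.71  160.01] F [-0.8 -0.6 -0.4] T [ 0.02 -0.05 -0.03] w 0.645
   err [0. 0.]
z158 t 48.27 pos [ 429.36 -246.69  157.99] F [ 0.1  0.8 -0.3] T [-0.    0.01 -0.  ] w 0.647
   err [ 0.03 -0.01]
z155.5 t 48.73 pos [ 429.38 -246.69  155.48] F [-0.4  0.1 -0.6] T [-0.02  0.02  0.03] w 0.645
   err [-0.02 -0.01]
z154 t 49.11 pos [ 429.35 -246.73  154.  ] F [ 0.4  1.1 -0.1] T [-0.05 -0.    0.02] w 0.645
   err [-0.01  0.  ]
z153.2 t 49.49 pos [ 429.37 -246.73  153.21] F [-0.5 -0.  -1.9] T [ 0.02 -0.02  0.  ] w 0.647
   err [0.01 0.01]
z152.6 t 49.88 pos [ 429.4  -246.74  152.64] F [ 0.1 -0.4  0.6] T [-0.01 -0.03  0.01] w 0.645
   err [-0.07  0.04]
z152.1 t 50.26 pos [ 429.48 -246.78  152.59] F [-0.8  0.6  6.8] T [0.11 0.22 0.  ] w 0.645
   err [-0.1   0.08]
contact [-0.6  0.1  8.1]
[ 429.31072632 -246.67085117] 152.1
```

View pics/cap4.png

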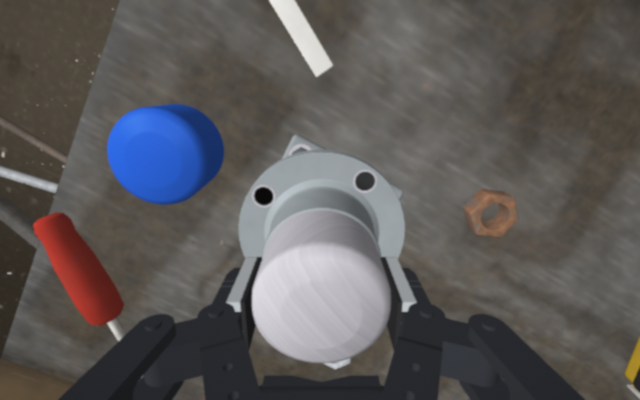

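Contact came at 152.59 against an expected 152.67, so the cap is home. I'll release it, back off and check.

Run:
```python
from h import *
gripper_to(1.0); rep('open')
move_l([429.3,-246.7,230],120)
s,st,W=look(429.5,-246.5,117,'end1')
K=s['intrinsics'];M=cam_world(s,st)
ring(W,K,M,429.3,-246.6,45,109,125,108)
d=np.hypot(W[...,0]-429.3,W[...,1]+246.6); P=W[(d<24)&(W[...,2]>100)]; print('cap plane',np.linalg.lstsq(np.c_[P[:,:2]-[429.3,-246.6],np.ones(len(P))],P[:,2],rcond=None)[0], 'max',np.percentile(P[:,2],98))
ring(W,K,M,429.2,-246.5,60,36,44,40)
goto_joints([-1.26,.423,1.63,0,1.089,-.019]); hold(.2)
for n in('top','scene'):
    s=snapshot(n); W=cloud(s); cv2.imwrite(f'pics/{n}_end.png',s['frame'])
    for q in('oil_can','dust_cap'): print(n,q,[(d['at'],round(d['conf'],2)) for d in spot_in(n,q)[:3]])
    if n=='scene': cv2.imwrite('pics/scene_crop.png',cv2.resize(s['frame'][120:250,220:440],None,fx=3.6,fy=3.6,interpolation=cv2.INTER_CUBIC))
rep()
```

```text
open t 50.73 pos [ 429.27 -246.65  152.01] F [0.3 0.8 0.6] T [-0.04  0.01  0.01] w 0.998
t 52.02 pos [ 428.7 -246.   288.5]
circle [ 429.2  -246.86   28.33] res 0.29 z med 115.7 n 3842
cap plane [ -2.50112036   4.17894293 177.97835246] max 297.5547050105248
circle [ 429.2  -246.49   48.84] res 8.24 z med 41.1 n 3325
top oil_can [([359.5, 145.2], 0.57)]
top dust_cap [([293.4, 274.1], 0.94), ([286.2, 231.0], 0.89), ([412.9, 214.2], 0.74)]
scene oil_can [([411.3, 196.9], 0.86)]
scene dust_cap [([393.7, 274.2], 0.66), ([279.6, 167.7], 0.6), ([232.7, 224.1], 0.48)]
 t 54.1 pos [ 202.56 -591.06  304.01] F [0.2 0.5 0. ] T [0.01 0.04 0.01] w 0.999
```

View pics/end1.png

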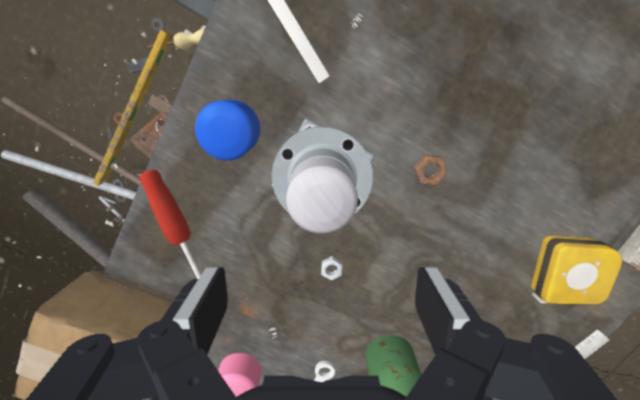

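View pics/scene_crop.png

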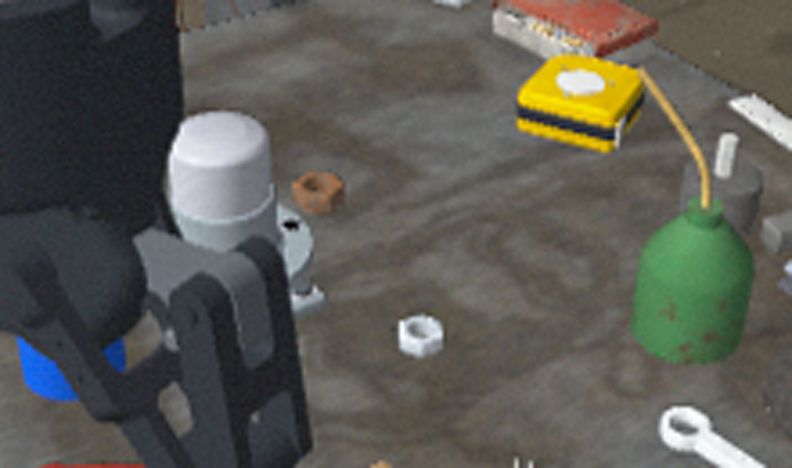

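Run:
```python
from h import *
for n,c,z in(('cap1',(494.7,-428.2),0),('end1',(429.2,-246.8),76)):
    W=np.load(n+'_W.npy'); d=np.hypot(W[...,0]-c[0],W[...,1]-c[1]); P=W[(d<20)&(W[...,2]>z+30)&(W[...,2]<z+50)]
    print(np.linalg.lstsq(np.c_[P[:,:2]-c,np.ones(len(P))],P[:,2],rcond=None)[0].round(4),P[:,2].max().round(1))
close_job(); print(read_state()['t'])
```

```text
[-1.00000e-04  4.00000e-03  4.09334e+01] 43.3
[1.500000e-03 2.600000e-03 1.169189e+02] 119.8
the job is handed in; nothing more can be done
the job is handed in; nothing more can be done
```

The wheel hub is built up on the stub axle in the order asked, and I handed the job in at about 54 s of the 109 s allowed. I lowered every part in small steps until the wrist force showed contact, and each part was down before I released it.

| Part | Height at contact vs expected (tool reading, mm) | Check after release |
|---|---|---|
| Large bearing | 90.3 vs 90.3 | Top camera: level; top about 41 mm, true 40, with that camera reading about 1 mm high |
| Wheel hub | 121.0 vs 121.0 | Wrist camera: nose top 84.2 mm, true 84; centred on the axle |
| Small bearing | 158.0 vs 158.1 | Wrist camera: top 94.3 mm, true 94; level to about 0.3° |
| Dust cap | 152.6 vs 152.7 | Wrist camera: dome 76.0 mm higher than on the bench; tilt about 0.2° |

- **Bystanders:** the oil can stood upright and in place in the last pictures. The blue and pink caps were left alone.
- **Forces:** the highest wrist force I read was about 12 N, reached when gripping the hub. I read it only at intervals, not continuously.
- **Checks that failed:** two fits in the final wrist check gave nonsense. The cap's level fit had picked up pixels from the gripper's fingers; I redid it without them, and the table gives that result. The hub flange fit failed with the cap partly hiding the flange, and I did not repeat it because the check before the cap went on was good.

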